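# Slide three pressed sample pellets into their changer pockets

### The job

Load the sample changer plate: slide each of the three pellets across the deck, without lifting it, and let it drop into the pocket of its own size, so that every pellet lies flat on the bottom of its pocket. Keep the pellets on the plate, and leave the two brass weights standing where they are.

Things in the scene. Friction and masses are not known exactly. Their poses are not given: they have to be found in the camera images.
- station: fixed aluminium plate, flat deck 24 mm above the worktop. Origin on the worktop; x to its back, y to its left, z up. It spans x -165 to 135, y -130 to 130 mm; a dark rail at the back (x 125 to 135 mm) stands 12 mm above the deck; other edges are open. Three steel inserts (80 mm square, flush with the deck), each with a pocket, lie at x 85, y -80, 0, 80 mm in any order
- pocket_small (a point): centre of the mouth of the small round pocket, level with the deck: diameter 33 mm, depth 12 mm, closed bottom, in the middle of its insert; z up
- pellet_small: the small pellet: loose flat round disc, a grey pressed sample in a steel ring, diameter 30 mm, 10 mm thick. Origin at the centre of its underside, z up along its axis
- pocket_medium (a point): centre of the mouth of the medium round pocket, level with the deck: diameter 41 mm, depth 12 mm, closed bottom, in the middle of its insert; z up
- pellet_medium: the medium pellet: loose flat round disc, a grey pressed sample in a steel ring, diameter 38 mm, 10 mm thick. Origin at the centre of its underside, z up along its axis
- pocket_large (a point): centre of the mouth of the large round pocket, level with the deck: diameter 49 mm, depth 12 mm, closed bottom, in the middle of its insert; z up
- pellet_large: the large pellet: loose flat round disc, a grey pressed sample in a steel ring, diameter 46 mm, 10 mm thick. Origin at the centre of its underside, z up along its axis
- brass_big: larger brass weight standing on the deck, diameter 36 mm, 50 mm high, knob on top. Origin at the centre of its underside; bystander
- brass_mid: smaller brass weight standing on the deck, diameter 28 mm, 40 mm high, knob on top. Origin at the centre of its underside; bystander
Not all that is in view belongs to the job. What is shaped like the pellet_medium but green is not meant.

How it is judged:
At the end, for the whole second after the job is handed in: each pellet rests in its own pocket: within 4 mm of its axis, underside 9 mm or more below the deck, tilt under 0.12 rad; none was lifted over 8 mm off the deck or fell off the plate; no brass weight moved over 12 mm or tipped over 0.3 rad (horizontal distance between pellet_small and pocket_small below 0.004 m and z of pellet_small in the frame of pocket_small below -0.009 m and angle between each of pellet_small, pellet_medium, pellet_large's own z axis and vertical below 0.12 rad and linear speed of each of pellet_small, pellet_medium, pellet_large below 0.01 m/s and horizontal distance between pellet_medium and pocket_medium below 0.004 m and z of pellet_medium in the frame of pocket_medium below -0.009 m and horizontal distance between pellet_large and pocket_large below 0.004 m and z of pellet_large in the frame of pocket_large below -0.009 m); the robot touches nothing.
It fails at once if a pellet is lifted more than 8 mm off the deck (z of any of pellet_small, pellet_medium, pellet_large in the frame of station above 0.032 m).
It fails at once if a pellet falls off the plate (z of any of pellet_small, pellet_medium, pellet_large in the frame of station below 0.005 m).
It fails at once if the larger brass weight is shifted by more than 12 mm or knocked over (distance of brass_big from where it was at the start of the episode above 0.012 m or angle between brass_big's own z axis and vertical above 0.3 rad).
It fails at once if the smaller brass weight is shifted by more than 12 mm or knocked over (distance of brass_mid from where it was at the start of the episode above 0.012 m or angle between brass_mid's own z axis and vertical above 0.3 rad).
It also fails if it takes over 72 s, if anything falls off the work surface, if the arm or the gripper's body presses on something with over 40 N, if the wrist force passes 120 N, or if a joint passes its speed limit or range.

### The arm

A 6-joint arm with a two-finger parallel gripper is mounted at the origin on a cart in front of the work surface, level with it; the furniture and walls round the work are solid. World frame = base frame: x ahead of the robot, y to its left, z up, the work surface at z = 0. Lengths are in m, angles in rad, forces in N, time in s.
With the tool pointing down it reaches from about 0.425 to 0.925 m from the base axis. Payload 12.5 kg.
Tool frame: the origin (TCP) lies at the very end of the fingers, on their centre line; the grasp point (between the pads) lies 19 mm behind it; z points along the fingers, y is the line along which they close (so a half turn about z gives the same grasp; the last joint's range is limited). The gripper opens to 85 mm and grips with 20 to 120 N. Pads are 22 mm wide; open, the fingers measure 114 mm over their backs; the gripper's body (76 mm by 85 mm) begins 54 mm behind the grasp point. The pads swing forward as they close: fully open they stand 13 mm farther back than shut.
Start: joints at [-1.441, 0.491, 1.559, -0, 1.092, -0.106], TCP at [0.146, -0.608, 0.231] pointing down, gripper open.
Joint ranges: [-3.1, 3.1], [-0.84, 2.19], [0.05, 2.79], [-1.13, 4.28], [0.06, 2.93], [-2.69, 2.69]. Speed limits (rad/s): [2.22, 2.22, 2.79, 3.14, 3.14, 3.14].

### API

Orientations are given as a rotation vector (axis times angle).
In Python, from cell import env gives the robot as it stands. The module is installed in compiled form; this text tells all that it offers.
- The arm moves only by the tool arm_command, never from a script. Its argument "plan" is a list of rows, each an object with "translation": the shift along the world's x, y, z in m, a list of three; "rotation": the turn, a rotation vector about the world's x, y, z in degrees, a list of three; "fingers": the finger opening in m, from 0 to 0.0854. A call has 1 to 20 rows; each row is the pose to reach, as a shift and turn from the pose commanded when the call began; what a row does not reach only later rows make up. A row lasts 1/8 s, in which the tool goes at most 62.5 mm and 10.7 degrees, less where a joint would pass 70% of its speed; a pose out of reach is approached as far as the arm can. A call with a gripper value outside its range is refused whole. The fingers move at their own pace and stop on an object; the grip force is fixed at half the most. Time passes only in rows, so rows that repeat a pose let the fingers close. It gives the time, the measured TCP pose, the force, the opening and the grip force at its end, in the units of the state.
- env.observe(): the state, without advancing time (a new reading comes with each control period).
- env.camera(name): name is "scene" or "top"; returns a dict with "pixels" (384x512x3 uint8, red, green, blue), "z_map" (384x512 float32, m along the optical axis (not along the pixel's ray), 0 where there is no reading), "intrinsics" (3x3 intrinsics, pixels), "view" (4x4, takes a point from world to camera coordinates). Camera axes: x right, y down, z forward; pixel columns grow to the right and rows downward; lengths in m; the calibration is good to about 2 mm. A picture is of the moment at which its call begins.
- env.finish_job(): hands the job in; it is judged then, once.
The state is a dict: "clock": time; "joint_pos": joint angles; "joint_vel": joint speeds; "joint_torque": joint torques, N m; "ee_pos": TCP position; "eef_rot": TCP orientation; "ft_force": force on the tool from outside, world axes, zero at the start; "moment": the same for the moment, N m; "finger_gap": opening from 0.0 (shut) to 1.0 (fully open); "grip_force": force on a finger pad.
Only numpy, scipy, OpenCV 4.12 (cv2) and the standard library are available. Lean on these libraries where they do the work, as an engineer would, in place of code of your own. Each camera call takes 0.05 s, during which the arm holds its last target. There are 200 camera calls.

## Working session

There is one attempt and no reset: what is moved stays moved. The work goes in short steps, Python scripts to look and compute and a tool call to move; the robot and the scene stay as the last step left them, time stands still between calls to the robot, and variables do not carry over. Pictures are saved under pics/ and viewed, at most 10 in all, crops included, and the job is handed in when it is done.

Besides the shell and the picture viewer there is one more tool, called after ">>>" in YAML: its name, and indented under it one key for each argument. arm_command: Moves the arm, as the interface text tells. Its arguments: {"type":"object","properties":{"plan":{"type":"array"}},"required":["plan"]}

```bash
mkdir -p pics; cat > h.py <<'E'
import numpy as np,cv2
from cell import env
def snap(n,f):
    c=env.camera(n); cv2.imwrite('pics/'+f,c['pixels'][:,:,::-1]); np.savez('pics/'+f[:-4]+'.npz',**c); return c
def ray(c,u,v,z):
    K=c['intrinsics'];V=c['view'];R=V[:3,:3];o=-R.T@V[:3,3]
    d=R.T@np.linalg.solve(K,[u,v,1.]); return o+d*(z-o[2])/d[2]
E
python3 - <<'E'
from h import *
for n in ('top','scene'):
    c=snap(n,n+'0.png'); print(n,c['intrinsics'].round(1).tolist(),(-c['view'][:3,:3].T@c['view'][:3,3]).round(3),c['view'].round(3).tolist())
s=env.observe(); print({k:np.round(v,3) for k,v in s.items()})
E
```

```text
top [[401.2, 0.0, 255.1], [0.0, 401.2, 190.0], [0.0, 0.0, 1.0]] [ 0.287 -0.147  1.124] [[-0.005, -1.0, -0.002, -0.144], [-0.981, 0.005, -0.195, 0.501], [0.195, 0.001, -0.981, 1.047], [0.0, 0.0, 0.0, 1.0]]
scene [[499.2, 0.0, 256.1], [0.0, 499.2, 190.8], [0.0, 0.0, 1.0]] [-0.454  0.532  1.046] [[-0.58, -0.815, -0.007, 0.178], [-0.529, 0.383, -0.757, 0.348], [0.62, -0.435, -0.653, 1.196], [0.0, 0.0, 0.0, 1.0]]
{'clock': np.float64(0.1), 'joint_pos': array([-1.441,  0.491,  1.559,  0.   ,  1.092, -0.106]), 'joint_vel': array([ 0.002, -0.002, -0.001, -0.001, -0.   ,  0.   ]), 'joint_torque': array([ 3.0000e-03, -6.1945e+01, -2.6203e+01, -0.0000e+00,  3.0000e-03,
       -0.0000e+00]), 'ee_pos': array([ 0.146, -0.608,  0.231]), 'eef_rot': array([-3.119, -0.369,  0.   ]), 'ft_force': array([-0.847, -0.197, -0.175]), 'moment': array([-0.037, -0.015,  0.004]), 'grip_force': np.float64(0.0), 'finger_gap': np.float64(0.999)}
```

View pics/top0.png

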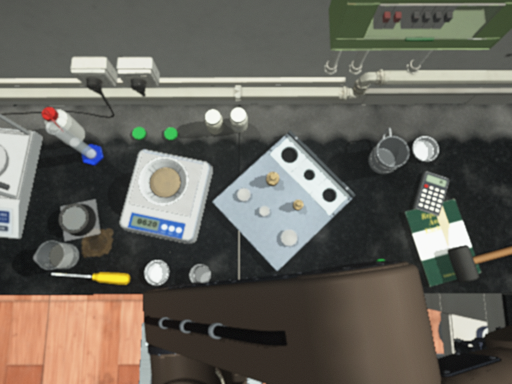

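View pics/scene0.png

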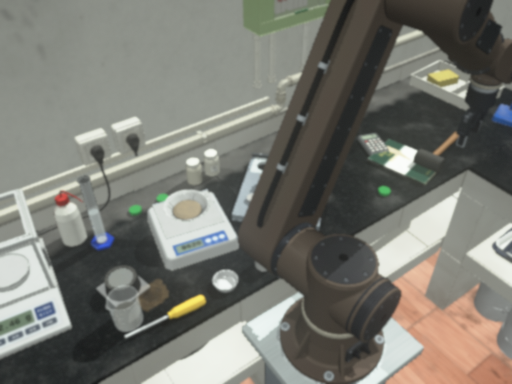

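The top view shows the plate as a diamond: pockets at about (289,155), (309,175) and (330,195), pellets at (243,194), (264,211) and (289,238), weights at (272,179) and (298,205). In the scene view the arm hides the plate.

```bash
python3 - <<'E'
from h import *
c=dict(np.load('pics/top0.npz'));im=c['pixels'];g=cv2.cvtColor(im,cv2.COLOR_RGB2GRAY)
x0,y0=205,125
cr=im[y0:y0+150,x0:x0+155,::-1]; cv2.imwrite('pics/crop0.png',cv2.resize(cr,None,fx=4,fy=4,interpolation=cv2.INTER_CUBIC)[:600])
for p in [(243,194),(264,211),(289,238),(250,210),(270,240),(240,205),(289,155),(309,175),(330,195)]:
    print(p,im[p[1],p[0]], ray(c,*p,.024).round(3), round(float(c['z_map'][p[1],p[0]]),3))
E
```

```text
(243, 194) [216 217 210] [ 0.494 -0.112  0.024] 1.108
(264, 211) [216 218 211] [ 0.446 -0.17   0.024] 1.103
(289, 238) [215 216 210] [ 0.371 -0.238  0.024] 1.085
(250, 210) [175 190 197] [ 0.448 -0.132  0.024] 1.11
(270, 240) [180 194 202] [ 0.366 -0.186  0.024] 1.093
(240, 205) [176 190 198] [ 0.463 -0.104  0.024] 1.112
(289, 155) [48 50 49] [ 0.606 -0.243  0.024] 1.15
(309, 175) [47 50 49] [ 0.547 -0.298  0.024] 1.142
(330, 195) [46 50 50] [ 0.49  -0.355  0.024] 1.126
```

View pics/crop0.png

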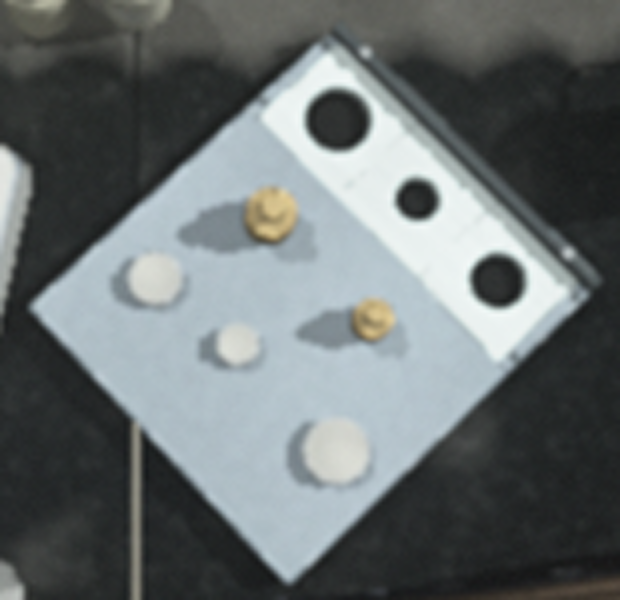

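The crop shows large, small and medium pockets along the right-hand row at (289,155), (309,175), (330,195). The medium pellet is at (244,194), the small at (264,211) and the large at (289,238). The brass weights stand between them and the pockets.

```bash
cat >> h.py <<'E'
def blobs(m,amin=20,amax=900):
    n,l,s,ce=cv2.connectedComponentsWithStats(m.astype(np.uint8))
    return [(s[i,4],ce[i]) for i in range(1,n) if amin<s[i,4]<amax]
def measure(c,box=(205,125,155,150)):
    x,y,w,h=box; im=c['pixels'].astype(int); m=np.zeros(im.shape[:2],bool); m[y:y+h,x:x+w]=1
    r,g,b=im[...,0],im[...,1],im[...,2]
    return dict(dark=blobs(m&(r<90)), pel=blobs(m&(r>=b)&(r-b<40)&(r>185)), brass=blobs(m&(r-b>45)))
E
python3 - <<'E'
from h import *
c=dict(np.load('pics/top0.npz'))
for k,v in measure(c).items():
    for a,p in v:
        z={'dark':.024,'pel':.034,'brass':.055}[k]
        P=ray(c,*p,z); print(k,a,p.round(1),P.round(4),'eqdia',round(2000*np.sqrt(a/np.pi)*1.11/401,1))
for p in [(288.4,132),(355,196.5),(277.2,270.5),(212.5,201)]: print(ray(c,*p,.024).round(4))
E
```

```text
dark 172 [289.1 154.6] [ 0.6072 -0.2432  0.024 ] eqdia 41.0
dark 74 [308.7 174.4] [ 0.549  -0.2974  0.024 ] eqdia 26.9
dark 127 [329.  194.7] [ 0.4905 -0.3522  0.024 ] eqdia 35.2
pel 25 [205.5 167.8] [ 0.567  -0.0075  0.034 ] eqdia 15.6
pel 101 [243.2 194.1] [ 0.4916 -0.1132  0.034 ] eqdia 31.4
pel 58 [263.9 210.6] [ 0.4452 -0.1699  0.034 ] eqdia 23.8
pel 170 [288.7 237.3] [ 0.372  -0.2364  0.034 ] eqdia 40.7
brass 119 [272.4 178. ] [ 0.5319 -0.1934  0.055 ] eqdia 34.1
brass 68 [297.9 204.3] [ 0.4587 -0.2614  0.055 ] eqdia 25.8
[ 0.6746 -0.2427  0.024 ]
[ 0.485  -0.4243  0.024 ]
[ 0.2839 -0.2044  0.024 ]
[ 0.4743 -0.0274  0.024 ]
```

>>> arm_command:
  plan:
    - {"translation": [0.299, 0.438, -0.11], "rotation": [0, 0, 29.55], "fingers": 0.045}
    - {"translation": [0.299, 0.438, -0.11], "rotation": [0, 0, 29.55], "fingers": 0.045}
    - {"translation": [0.299, 0.438, -0.11], "rotation": [0, 0, 29.55], "fingers": 0.045}
    - {"translation": [0.299, 0.438, -0.11], "rotation": [0, 0, 29.55], "fingers": 0.045}
    - {"translation": [0.299, 0.438, -0.11], "rotation": [0, 0, 29.55], "fingers": 0.045}
    - {"translation": [0.299, 0.438, -0.11], "rotation": [0, 0, 29.55], "fingers": 0.045}
    - {"translation": [0.299, 0.438, -0.11], "rotation": [0, 0, 29.55], "fingers": 0.045}
    - {"translation": [0.299, 0.438, -0.11], "rotation": [0, 0, 29.55], "fingers": 0.045}
    - {"translation": [0.299, 0.438, -0.11], "rotation": [0, 0, 29.55], "fingers": 0.045}
    - {"translation": [0.299, 0.438, -0.11], "rotation": [0, 0, 29.55], "fingers": 0.045}
    - {"translation": [0.299, 0.438, -0.11], "rotation": [0, 0, 29.55], "fingers": 0.045}
    - {"translation": [0.299, 0.438, -0.11], "rotation": [0, 0, 29.55], "fingers": 0.045}

```text
clock: 1.6
ee_pos: [0.4447, -0.1706, 0.1215]
eef_rot: [2.923, 1.151, 0.0]
ft_force: [-1.2, 0.1, -0.1]
finger_gap: 0.526
grip_force: 0.0
```

```bash
python3 - <<'E'
from h import *
a=snap('top','t1.png')['pixels'][110:300,180:400,::-1]; b=snap('scene','s1.png')
V=b['view'];P=V@np.array([.5,-.23,.024,1]);q=b['intrinsics']@P[:3];u,v=(q[:2]/q[2]).astype(int);print(u,v)
v0,u0=max(0,v-95),max(0,u-110)
bb=b['pixels'][v0:v0+190,u0:u0+220,::-1]
cv2.imwrite('pics/j1.png',np.hstack([cv2.resize(x,(400,345),interpolation=cv2.INTER_CUBIC) for x in (a,bb)]))
E
```

```text
279 183
```

View pics/j1.png

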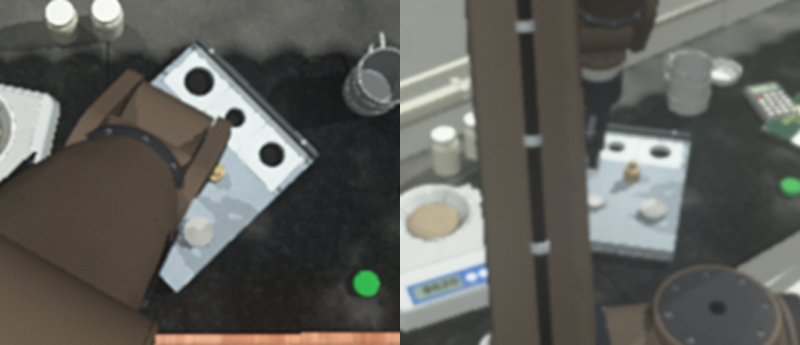

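The left half (top view) shows the arm over the plate. In the right half (scene view) the open fingers hang just above the small pellet at about (597,203). I'll descend and grip.

>>> arm_command:
  plan:
    - {"translation": [0.001, 0.001, -0.05], "rotation": [0, 0, 0], "fingers": 0.045}
    - {"translation": [0.001, 0.001, -0.08], "rotation": [0, 0, 0], "fingers": 0.045}
    - {"translation": [0.001, 0.001, -0.094], "rotation": [0, 0, 0], "fingers": 0.045}
    - {"translation": [0.001, 0.001, -0.094], "rotation": [0, 0, 0], "fingers": 0.045}
    - {"translation": [0.001, 0.001, -0.094], "rotation": [0, 0, 0], "fingers": 0.02}
    - {"translation": [0.001, 0.001, -0.094], "rotation": [0, 0, 0], "fingers": 0.02}
    - {"translation": [0.001, 0.001, -0.094], "rotation": [0, 0, 0], "fingers": 0.02}
    - {"translation": [0.001, 0.001, -0.094], "rotation": [0, 0, 0], "fingers": 0.02}
    - {"translation": [0.001, 0.001, -0.094], "rotation": [0, 0, 0], "fingers": 0.02}

```text
clock: 2.82
ee_pos: [0.4464, -0.169, 0.0286]
eef_rot: [2.921, 1.152, 0.002]
ft_force: [-1.9, -1.1, 6.7]
finger_gap: 0.307
grip_force: 59.0
```

>>> arm_command:
  plan:
    - {"translation": [0.0104, -0.0128, 0], "rotation": [0, 0, 0], "fingers": 0.02}
    - {"translation": [0.0208, -0.0255, 0], "rotation": [0, 0, 0], "fingers": 0.02}
    - {"translation": [0.0311, -0.0383, 0], "rotation": [0, 0, 0], "fingers": 0.02}
    - {"translation": [0.0415, -0.051, 0], "rotation": [0, 0, 0], "fingers": 0.02}
    - {"translation": [0.0519, -0.0638, 0], "rotation": [0, 0, 0], "fingers": 0.02}
    - {"translation": [0.0623, -0.0766, 0], "rotation": [0, 0, 0], "fingers": 0.02}
    - {"translation": [0.0727, -0.0893, 0], "rotation": [0, 0, 0], "fingers": 0.02}
    - {"translation": [0.083, -0.1021, 0], "rotation": [0, 0, 0], "fingers": 0.02}
    - {"translation": [0.0934, -0.1148, 0], "rotation": [0, 0, 0], "fingers": 0.02}
    - {"translation": [0.1038, -0.1276, 0], "rotation": [0, 0, 0], "fingers": 0.02}
    - {"translation": [0.1038, -0.1276, 0], "rotation": [0, 0, 0], "fingers": 0.02}
    - {"translation": [0.1038, -0.1276, 0], "rotation": [0, 0, 0], "fingers": 0.02}

```text
clock: 4.32
ee_pos: [0.5494, -0.2959, 0.0276]
eef_rot: [-2.922, -1.153, 0.0]
ft_force: [-0.3, -0.4, -1.2]
finger_gap: 0.308
grip_force: 59.0
```

```bash
python3 - <<'E'
from h import *
a=snap('top','t2.png')['pixels'][110:300,180:400,::-1]; b=snap('scene','s2.png')['pixels'][120:250,210:360,::-1]
cv2.imwrite('pics/j2.png',np.hstack([cv2.resize(x,(400,345),interpolation=cv2.INTER_CUBIC) for x in (a,b)]))
E
```

```text
(no output)
```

View pics/j2.png

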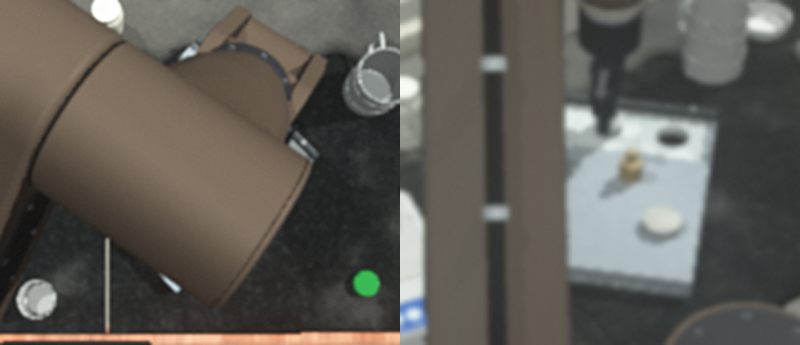

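The scene half shows the fingers with the small pellet over the middle pocket, at about (605,128). Now I'll release, with a small wiggle, then rise.

>>> arm_command:
  plan:
    - {"translation": [0.0007, -0.0007, 0], "rotation": [0, 0, 0], "fingers": 0.02}
    - {"translation": [0.0007, -0.0007, 0], "rotation": [0, 0, 0], "fingers": 0.033}
    - {"translation": [0.0007, -0.0007, 0], "rotation": [0, 0, 0], "fingers": 0.033}
    - {"translation": [0.0007, -0.0007, 0], "rotation": [0, 0, 0], "fingers": 0.033}
    - {"translation": [0.0027, -0.0029, 0], "rotation": [0, 0, 0], "fingers": 0.033}
    - {"translation": [0.0027, -0.0029, 0], "rotation": [0, 0, 0], "fingers": 0.033}
    - {"translation": [-0.0015, 0.0016, 0], "rotation": [0, 0, 0], "fingers": 0.033}
    - {"translation": [-0.0015, 0.0016, 0], "rotation": [0, 0, 0], "fingers": 0.033}

```text
clock: 5.42
ee_pos: [0.5479, -0.2943, 0.0273]
eef_rot: [-2.922, -1.153, 0.0]
ft_force: [0.9, -0.1, 0.2]
finger_gap: 0.387
grip_force: 0.0
```

>>> arm_command:
  plan:
    - {"translation": [0, 0, 0.05], "rotation": [0, 0, 0], "fingers": 0.033}
    - {"translation": [0, 0, 0.093], "rotation": [0, 0, 10], "fingers": 0.06}
    - {"translation": [-0.02, 0.007, 0.093], "rotation": [0, 0, 20], "fingers": 0.06}
    - {"translation": [-0.04, 0.013, 0.093], "rotation": [0, 0, 30], "fingers": 0.06}
    - {"translation": [-0.06, 0.02, 0.093], "rotation": [0, 0, 40], "fingers": 0.06}
    - {"translation": [-0.08, 0.027, 0.093], "rotation": [0, 0, 50], "fingers": 0.06}
    - {"translation": [-0.1, 0.033, 0.093], "rotation": [0, 0, 60], "fingers": 0.06}
    - {"translation": [-0.12, 0.04, 0.093], "rotation": [0, 0, 70], "fingers": 0.06}
    - {"translation": [-0.15, 0.049, 0.093], "rotation": [0, 0, 80], "fingers": 0.06}
    - {"translation": [-0.176, 0.058, 0.093], "rotation": [0, 0, 90], "fingers": 0.06}
    - {"translation": [-0.176, 0.058, 0.093], "rotation": [0, 0, 90], "fingers": 0.06}

```text
clock: 6.8
ee_pos: [0.3712, -0.2362, 0.1206]
eef_rot: [-1.251, -2.881, -0.0]
ft_force: [0.6, -0.1, -0.8]
finger_gap: 0.701
grip_force: 0.0
```

```bash
python3 - <<'E'
from h import *
s=env.observe();print(s['joint_pos'].round(2))
a=snap('top','t3.png')['pixels'][110:300,180:400,::-1]; b=snap('scene','s3.png')['pixels'][120:250,210:360,::-1]
cv2.imwrite('pics/j3.png',np.hstack([cv2.resize(x,(400,345),interpolation=cv2.INTER_CUBIC) for x in (a,b)]))
E
```

```text
[-0.72  0.41  2.12  0.    0.62 -1.47]
```

View pics/j3.png

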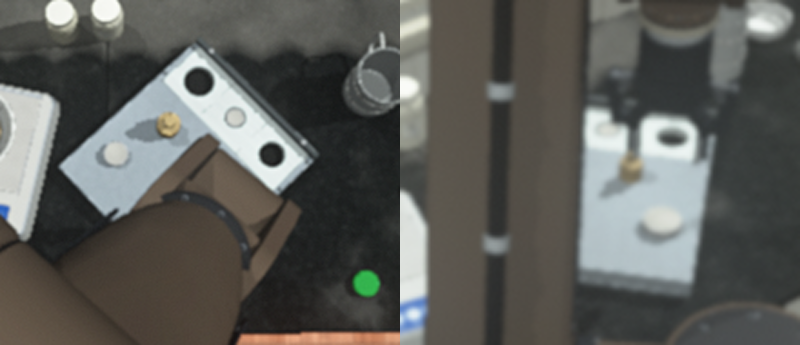

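The small pellet now lies in the middle pocket, at (235,117) in the left half. The gripper hangs above the large pellet.

>>> arm_command:
  plan:
    - {"translation": [0.0005, 0, -0.05], "rotation": [0, 0, 0], "fingers": 0.06}
    - {"translation": [0.0005, 0, -0.08], "rotation": [0, 0, 0], "fingers": 0.06}
    - {"translation": [0.0005, 0, -0.095], "rotation": [0, 0, 0], "fingers": 0.06}
    - {"translation": [0.0005, 0, -0.095], "rotation": [0, 0, 0], "fingers": 0.06}
    - {"translation": [0.0005, 0, -0.095], "rotation": [0, 0, 0], "fingers": 0.034}
    - {"translation": [0.0005, 0, -0.095], "rotation": [0, 0, 0], "fingers": 0.034}
    - {"translation": [0.0005, 0, -0.095], "rotation": [0, 0, 0], "fingers": 0.034}
    - {"translation": [0.0005, 0, -0.095], "rotation": [0, 0, 0], "fingers": 0.034}
    - {"translation": [0.0005, 0, -0.095], "rotation": [0, 0, 0], "fingers": 0.034}

```text
clock: 8.02
ee_pos: [0.3734, -0.237, 0.0262]
eef_rot: [1.251, 2.88, -0.001]
ft_force: [1.9, 2.0, 7.5]
finger_gap: 0.498
grip_force: 60.9
```

```bash
python3 - <<'E'
from h import *
c=dict(np.load('pics/t3.npz'))
# small pocket area: pixel ~ crop(235,117)/400*220+180
x,y,w,h=290,155,40,40
for k,v in measure(c,(205,110,155,165)).items():
    for a,p in v: print(k,a,p.round(1),ray(c,*p,.022 if k=='pel' else .055).round(4))
V=np.linalg.inv(c['view']);K=c['intrinsics']
def zat(u,v):
    d=c['z_map'][int(v)-1:int(v)+2,int(u)-1:int(u)+2].mean();return (V@np.r_[np.linalg.solve(K,[u,v,1])*d,1])[:3].round(4)
print(zat(309,174),zat(318,184),zat(298,164))
E
```

```text
dark 172 [289.1 154.6] [ 0.5982 -0.2405  0.055 ]
dark 37 [283.9 192.1] [ 0.4924 -0.2243  0.055 ]
dark 130 [329.1 194.7] [ 0.4846 -0.3465  0.055 ]
pel 187 [212.9 116.6] [ 0.7235 -0.0243  0.022 ]
pel 170 [238.5 115.3] [ 0.727  -0.0988  0.022 ]
pel 24 [205.5 168. ] [ 0.5695 -0.0059  0.022 ]
pel 56 [308.9 174.4] [ 0.5494 -0.2981  0.022 ]
pel 102 [243.2 194.1] [ 0.4936 -0.1128  0.022 ]
brass 118 [272.4 178.1] [ 0.5318 -0.1935  0.055 ]
[ 0.5501 -0.2981  0.0239] [ 0.5205 -0.322   0.0269] [ 0.5793 -0.2679  0.0242]
```

The small pellet is seated. Next I drag the large one around the outside of the smaller weight.

>>> arm_command:
  plan:
    - {"translation": [-0.0102, -0.0096, 0], "rotation": [0, 0, 0], "fingers": 0.034}
    - {"translation": [-0.0102, -0.0096, 0], "rotation": [0, 0, 0], "fingers": 0.034}
    - {"translation": [0.0044, -0.0252, 0], "rotation": [0, 0, 0], "fingers": 0.034}
    - {"translation": [0.0189, -0.0408, 0], "rotation": [0, 0, 0], "fingers": 0.034}
    - {"translation": [0.0335, -0.0563, 0], "rotation": [0, 0, 0], "fingers": 0.034}
    - {"translation": [0.0481, -0.0719, 0], "rotation": [0, 0, 0], "fingers": 0.034}
    - {"translation": [0.0626, -0.0875, 0], "rotation": [0, 0, 0], "fingers": 0.034}
    - {"translation": [0.0772, -0.1031, 0], "rotation": [0, 0, 0], "fingers": 0.034}
    - {"translation": [0.0772, -0.1031, 0], "rotation": [0, 0, 0], "fingers": 0.034}

```text
clock: 9.15
ee_pos: [0.4514, -0.3413, 0.0263]
eef_rot: [1.25, 2.878, -0.002]
ft_force: [2.7, -3.3, 6.9]
finger_gap: 0.498
grip_force: 61.3
```

>>> arm_command:
  plan:
    - {"translation": [0.0165, 0.0154, 0], "rotation": [0, 0, 0], "fingers": 0.034}
    - {"translation": [0.0331, 0.0309, 0], "rotation": [0, 0, 0], "fingers": 0.034}
    - {"translation": [0.0496, 0.0463, 0], "rotation": [0, 0, 0], "fingers": 0.034}
    - {"translation": [0.0662, 0.0618, 0], "rotation": [0, 0, 0], "fingers": 0.034}
    - {"translation": [0.0827, 0.0772, 0], "rotation": [0, 0, 0], "fingers": 0.034}
    - {"translation": [0.0992, 0.0927, 0], "rotation": [0, 0, 0], "fingers": 0.034}
    - {"translation": [0.1158, 0.1081, 0], "rotation": [0, 0, 0], "fingers": 0.034}
    - {"translation": [0.1323, 0.1236, 0], "rotation": [0, 0, 0], "fingers": 0.034}
    - {"translation": [0.1323, 0.1236, 0], "rotation": [0, 0, 0], "fingers": 0.034}
    - {"translation": [0.145, 0.1099, 0], "rotation": [0, 0, 0], "fingers": 0.034}
    - {"translation": [0.1578, 0.0962, 0], "rotation": [0, 0, 0], "fingers": 0.034}
    - {"translation": [0.1578, 0.0962, 0], "rotation": [0, 0, 0], "fingers": 0.034}
    - {"translation": [0.1578, 0.0962, 0], "rotation": [0, 0, 0], "fingers": 0.034}

```text
clock: 10.78
ee_pos: [0.6069, -0.243, 0.0251]
eef_rot: [-1.251, -2.881, -0.0]
ft_force: [-0.8, -0.6, -0.4]
finger_gap: 0.499
grip_force: 60.8
```

>>> arm_command:
  plan:
    - {"translation": [0.0014, -0.001, 0], "rotation": [0, 0, 0], "fingers": 0.034}
    - {"translation": [0.0014, -0.001, 0], "rotation": [0, 0, 0], "fingers": 0.034}
    - {"translation": [0.0014, -0.001, 0], "rotation": [0, 0, 0], "fingers": 0.048}
    - {"translation": [0.0014, -0.001, 0], "rotation": [0, 0, 0], "fingers": 0.048}
    - {"translation": [0.0014, -0.001, 0], "rotation": [0, 0, 0], "fingers": 0.048}
    - {"translation": [0.0034, 0.001, 0], "rotation": [0, 0, 0], "fingers": 0.048}
    - {"translation": [0.0034, 0.001, 0], "rotation": [0, 0, 0], "fingers": 0.048}
    - {"translation": [-0.0006, -0.003, 0], "rotation": [0, 0, 0], "fingers": 0.048}
    - {"translation": [-0.0006, -0.003, 0], "rotation": [0, 0, 0], "fingers": 0.048}
    - {"translation": [0.0014, -0.001, 0], "rotation": [0, 0, 0], "fingers": 0.048}
    - {"translation": [0.0014, -0.001, 0.04], "rotation": [0, 0, 0], "fingers": 0.05}
    - {"translation": [0.0014, -0.001, 0.095], "rotation": [0, 0, 0], "fingers": 0.05}
    - {"translation": [0.0014, -0.001, 0.095], "rotation": [0, 0, 0], "fingers": 0.05}

```text
clock: 12.4
ee_pos: [0.611, -0.2452, 0.1246]
eef_rot: [1.248, 2.875, -0.001]
ft_force: [0.3, 0.2, -0.9]
finger_gap: 0.586
grip_force: 0.0
```

>>> arm_command:
  plan:
    - {"translation": [0, 0, 0], "rotation": [0, 0, -10], "fingers": 0.053}
    - {"translation": [-0.015, 0.016, 0], "rotation": [0, 0, -20], "fingers": 0.053}
    - {"translation": [-0.03, 0.033, 0], "rotation": [0, 0, -30], "fingers": 0.053}
    - {"translation": [-0.045, 0.05, 0], "rotation": [0, 0, -40], "fingers": 0.053}
    - {"translation": [-0.06, 0.067, 0], "rotation": [0, 0, -50], "fingers": 0.053}
    - {"translation": [-0.075, 0.084, 0], "rotation": [0, 0, -60], "fingers": 0.053}
    - {"translation": [-0.09, 0.1, 0], "rotation": [0, 0, -70], "fingers": 0.053}
    - {"translation": [-0.105, 0.117, 0], "rotation": [0, 0, -80], "fingers": 0.053}
    - {"translation": [-0.1167, 0.1308, 0], "rotation": [0, 0, -90], "fingers": 0.053}
    - {"translation": [-0.1167, 0.1308, 0], "rotation": [0, 0, -90], "fingers": 0.053}
    - {"translation": [-0.1167, 0.1308, 0], "rotation": [0, 0, -90], "fingers": 0.053}

```text
clock: 13.78
ee_pos: [0.4931, -0.1142, 0.1201]
eef_rot: [2.92, 1.159, 0.0]
ft_force: [-0.2, 1.1, 0.1]
finger_gap: 0.622
grip_force: 0.0
```

```bash
python3 - <<'E'
from h import *
a=snap('top','t4.png')['pixels'][110:300,180:400,::-1]; b=snap('scene','s4.png')['pixels'][120:250,210:360,::-1]
cv2.imwrite('pics/j4.png',np.hstack([cv2.resize(x,(400,345),interpolation=cv2.INTER_CUBIC) for x in (a,b)]))
E
```

```text
(no output)
```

View pics/j4.png

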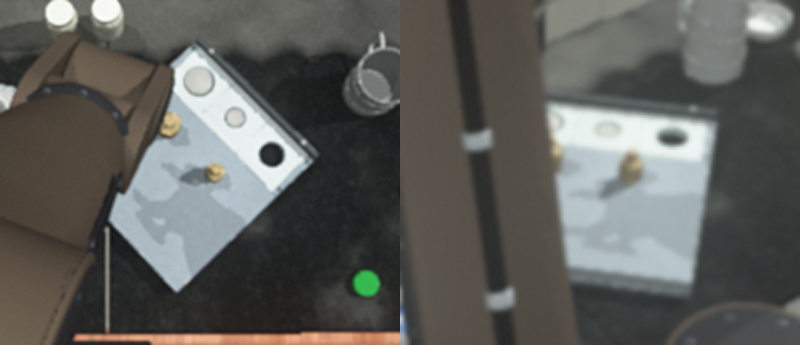

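Both the large and small pellets sit in their pockets, at (198,81) and (235,117), with the weights undisturbed. Only the medium pocket at (271,154) is empty.

>>> arm_command:
  plan:
    - {"translation": [-0.001, 0.0008, -0.05], "rotation": [0, 0, 0], "fingers": 0.053}
    - {"translation": [-0.001, 0.0008, -0.08], "rotation": [0, 0, 0], "fingers": 0.053}
    - {"translation": [-0.001, 0.0008, -0.094], "rotation": [0, 0, 0], "fingers": 0.053}
    - {"translation": [-0.001, 0.0008, -0.094], "rotation": [0, 0, 0], "fingers": 0.053}
    - {"translation": [-0.001, 0.0008, -0.094], "rotation": [0, 0, 0], "fingers": 0.026}
    - {"translation": [-0.001, 0.0008, -0.094], "rotation": [0, 0, 0], "fingers": 0.026}
    - {"translation": [-0.001, 0.0008, -0.094], "rotation": [0, 0, 0], "fingers": 0.026}
    - {"translation": [-0.001, 0.0008, -0.094], "rotation": [0, 0, 0], "fingers": 0.026}
    - {"translation": [-0.001, 0.0008, -0.094], "rotation": [0, 0, 0], "fingers": 0.026}

```text
clock: 15.0
ee_pos: [0.4921, -0.1133, 0.0277]
eef_rot: [2.921, 1.153, 0.003]
ft_force: [-1.7, -1.1, 6.9]
finger_gap: 0.403
grip_force: 59.5
```

>>> arm_command:
  plan:
    - {"translation": [-0.0117, -0.0157, 0], "rotation": [0, 0, 0], "fingers": 0.026}
    - {"translation": [-0.0233, -0.0314, 0], "rotation": [0, 0, 0], "fingers": 0.026}
    - {"translation": [-0.035, -0.0471, 0], "rotation": [0, 0, 0], "fingers": 0.026}
    - {"translation": [-0.0467, -0.0628, 0], "rotation": [0, 0, 0], "fingers": 0.026}
    - {"translation": [-0.0467, -0.0628, 0], "rotation": [0, 0, 0], "fingers": 0.026}
    - {"translation": [-0.0318, -0.0788, 0], "rotation": [0, 0, 0], "fingers": 0.026}
    - {"translation": [-0.0169, -0.0947, 0], "rotation": [0, 0, 0], "fingers": 0.026}
    - {"translation": [-0.002, -0.1107, 0], "rotation": [0, 0, 0], "fingers": 0.026}
    - {"translation": [0.0129, -0.1267, 0], "rotation": [0, 0, 0], "fingers": 0.026}
    - {"translation": [0.0278, -0.1426, 0], "rotation": [0, 0, 0], "fingers": 0.026}
    - {"translation": [0.0427, -0.1586, 0], "rotation": [0, 0, 0], "fingers": 0.026}
    - {"translation": [0.0427, -0.1586, 0], "rotation": [0, 0, 0], "fingers": 0.026}
    - {"translation": [0.0267, -0.1735, 0], "rotation": [0, 0, 0], "fingers": 0.026}
    - {"translation": [0.0108, -0.1884, 0], "rotation": [0, 0, 0], "fingers": 0.026}
    - {"translation": [-0.0052, -0.2032, 0], "rotation": [0, 0, 0], "fingers": 0.026}
    - {"translation": [-0.0211, -0.2181, 0], "rotation": [0, 0, 0], "fingers": 0.026}
    - {"translation": [-0.0211, -0.2181, 0], "rotation": [0, 0, 0], "fingers": 0.026}

```text
clock: 17.12
ee_pos: [0.4696, -0.332, 0.0277]
eef_rot: [2.921, 1.151, 0.001]
ft_force: [-2.5, -2.0, 7.4]
finger_gap: 0.405
grip_force: 60.5
```

>>> arm_command:
  plan:
    - {"translation": [0.01, -0.0103, 0], "rotation": [0, 0, 0], "fingers": 0.026}
    - {"translation": [0.0198, -0.0206, 0], "rotation": [0, 0, 0], "fingers": 0.026}
    - {"translation": [0.0198, -0.0206, 0], "rotation": [0, 0, 0], "fingers": 0.026}
    - {"translation": [0.0198, -0.0206, 0], "rotation": [0, 0, 0], "fingers": 0.026}

```text
clock: 17.62
ee_pos: [0.4898, -0.3511, 0.0264]
eef_rot: [-2.922, -1.153, 0.0]
ft_force: [1.2, -0.6, 0.7]
finger_gap: 0.402
grip_force: 59.8
```

>>> arm_command:
  plan:
    - {"translation": [0.0007, -0.0009, 0], "rotation": [0, 0, 0], "fingers": 0.026}
    - {"translation": [0.0007, -0.0009, 0], "rotation": [0, 0, 0], "fingers": 0.026}
    - {"translation": [0.0007, -0.0009, 0], "rotation": [0, 0, 0], "fingers": 0.039}
    - {"translation": [0.0007, -0.0009, 0], "rotation": [0, 0, 0], "fingers": 0.039}
    - {"translation": [0.0007, -0.0009, 0], "rotation": [0, 0, 0], "fingers": 0.039}
    - {"translation": [0.002, -0.0022, 0], "rotation": [0, 0, 0], "fingers": 0.039}
    - {"translation": [0.002, -0.0022, 0], "rotation": [0, 0, 0], "fingers": 0.039}
    - {"translation": [-0.001, 0.001, 0], "rotation": [0, 0, 0], "fingers": 0.039}
    - {"translation": [-0.001, 0.001, 0], "rotation": [0, 0, 0], "fingers": 0.039}
    - {"translation": [0, 0, 0.04], "rotation": [0, 0, 0], "fingers": 0.039}
    - {"translation": [0, 0, 0.09], "rotation": [0, 0, 0], "fingers": 0.039}
    - {"translation": [0, 0, 0.14], "rotation": [0, 0, 0], "fingers": 0.039}
    - {"translation": [-0.06, -0.06, 0.17], "rotation": [0, 0, 0], "fingers": 0.039}
    - {"translation": [-0.12, -0.11, 0.2], "rotation": [0, 0, 0], "fingers": 0.039}
    - {"translation": [-0.18, -0.16, 0.2], "rotation": [0, 0, 0], "fingers": 0.039}
    - {"translation": [-0.24, -0.21, 0.2], "rotation": [0, 0, 0], "fingers": 0.039}
    - {"translation": [-0.29, -0.25, 0.2], "rotation": [0, 0, 0], "fingers": 0.039}
    - {"translation": [-0.29, -0.25, 0.2], "rotation": [0, 0, 0], "fingers": 0.039}
    - {"translation": [-0.29, -0.25, 0.2], "rotation": [0, 0, 0], "fingers": 0.039}

```text
clock: 20.0
ee_pos: [0.1974, -0.6034, 0.2262]
eef_rot: [2.924, 1.148, -0.0]
ft_force: [0.2, 0.3, -0.1]
finger_gap: 0.456
grip_force: 0.0
```

```bash
python3 - <<'E'
from h import *
c=snap('top','t5.png')
for k,v in measure(c).items():
    for a,p in v: print(k,a,p.round(1),ray(c,*p,{'dark':.024,'pel':.022,'brass':.055}[k]).round(4))
V=np.linalg.inv(c['view']);K=c['intrinsics']
for u,v in [(289,154.6),(308.7,174.4),(329,194.7),(299,164),(319,184.5)]:
    u0,v0=int(round(u)),int(round(v)); d=c['z_map'][v0-2:v0+3,u0-2:u0+3]
    print([(V@np.r_[np.linalg.solve(K,[u0+i,v0+j,1])*c['z_map'][v0+j,u0+i],1])[2].round(4) for i,j in [(0,0),(3,0),(-3,0),(0,3),(0,-3)]])
cv2.imwrite('pics/c5.png',cv2.resize(c['pixels'][125:275,205:360,::-1],None,fx=4,fy=4,interpolation=cv2.INTER_CUBIC))
E
```

```text
pel 145 [288.9 154. ] [ 0.6095 -0.2429  0.022 ]
pel 28 [205.6 167.9] [ 0.5699 -0.0063  0.022 ]
pel 57 [308.8 174.4] [ 0.5493 -0.2979  0.022 ]
pel 97 [329.1 194.9] [ 0.4902 -0.3526  0.022 ]
brass 118 [272.4 178. ] [ 0.5319 -0.1935  0.055 ]
brass 68 [297.9 204.3] [ 0.4587 -0.2614  0.055 ]
[np.float64(0.0205), np.float64(0.0273), np.float64(0.0251), np.float64(0.0223), np.float64(0.0234)]
[np.float64(0.0247), np.float64(0.0294), np.float64(0.0249), np.float64(0.0266), np.float64(0.0256)]
[np.float64(0.0245), np.float64(0.0288), np.float64(0.0237), np.float64(0.0214), np.float64(0.023)]
[np.float64(0.027), np.float64(0.0273), np.float64(0.0254), np.float64(0.0232), np.float64(0.0251)]
[np.float64(0.0262), np.float64(0.0246), np.float64(0.0256), np.float64(0.0235), np.float64(0.0273)]
```

View pics/c5.png

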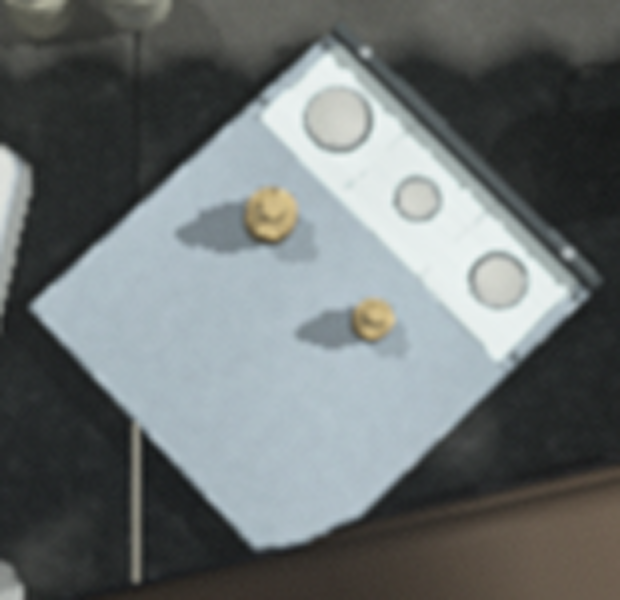

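All three pellets look seated, at (338,118), (417,198) and (498,280) in the crop, and the brass is unmoved. The large centroid is 2 mm off, so I'll check its height and tilt with depth averages.

```bash
python3 - <<'E'
from h import *
cs=[env.camera('top') for _ in range(6)]; c=cs[0]; z=np.mean([k['z_map'] for k in cs],0)
V=np.linalg.inv(c['view']);K=c['intrinsics'];uu,vv=np.meshgrid(np.arange(512),np.arange(384))
P=np.einsum('ij,hwj->hwi',V[:3,:3]@np.linalg.inv(K),np.dstack([uu,vv,0*uu+1])*z[...,None])+V[:3,3]
for n,C,r in [('L',(.6074,-.243),.023),('S',(.5489,-.2976),.015),('M',(.4904,-.3522),.019)]:
    d=np.hypot(P[...,0]-C[0],P[...,1]-C[1]); m=d<r-.004; a=(d>r+.006)&(d<.038)
    A=np.c_[P[m][:,0]-C[0],P[m][:,1]-C[1],np.ones(m.sum())]; f=np.linalg.lstsq(A,P[m][:,2],rcond=None)[0]
    print(n,m.sum(),'disc z',P[m][:,2].mean().round(4),'ring z',P[a][:,2].mean().round(4),'tilt',f[:2].round(3))
s=env.camera('scene'); cr=s['pixels'][150:200,250:345,::-1]
V=s['view']
for C in [(.6074,-.243),(.5489,-.2976),(.4904,-.3522)]:
    q=s['intrinsics']@(V@np.r_[C,.024,1])[:3]; print((q[:2]/q[2]).round(1))
cv2.imwrite('pics/s6.png',np.hstack([cv2.resize(s['pixels'][120:250,210:360,::-1],(400,345),interpolation=cv2.INTER_CUBIC),cv2.resize(c['pixels'][135:180,265:317,::-1],(400,345),interpolation=cv2.INTER_CUBIC)]))
E
```

```text
L 132 disc z 0.0308 ring z 0.053 tilt [ 0.12  -0.108]
S 48 disc z 0.0386 ring z 0.0323 tilt [3.336 0.584]
M 88 disc z 0.0238 ring z 0.0324 tilt [ 0.021 -0.005]
[263.3 165.5]
[287.1 168.4]
[311.2 171.2]
```

View pics/s6.png

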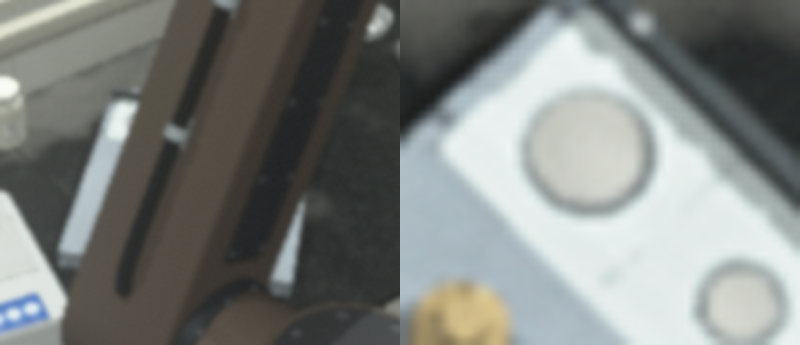

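The close view shows the large pellet with a dark ring, slightly thinner at the upper left. The arm hides the scene view. Averaging in depth dropouts spoiled those numbers, so I'll redo them with medians over fixed pixel discs.

```bash
python3 - <<'E'
from h import *
cs=[env.camera('top') for _ in range(10)]; c=cs[0]; Z=np.array([k['z_map'] for k in cs]); Z[Z==0]=np.nan; z=np.nanmedian(Z,0)
V=np.linalg.inv(c['view']);K=c['intrinsics'];uu,vv=np.meshgrid(np.arange(512),np.arange(384))
P=np.einsum('ij,hwj->hwi',V[:3,:3]@np.linalg.inv(K),np.dstack([uu,vv,0*uu+1])*z[...,None])+V[:3,3]
for n,C,r in [('L',(289,154.4),8),('S',(308.8,174.4),5),('M',(329,194.7),6.5)]:
    d=np.hypot(uu-C[0],vv-C[1]); ok=np.isfinite(z)&(abs(P[...,2]-.024)<.02); m=(d<r-1.5)&ok; a=(d>r+2)&(d<r+4)&ok
    A=np.c_[P[m][:,:2]-P[m][:,:2].mean(0),np.ones(m.sum())]; f=np.linalg.lstsq(A,P[m][:,2],rcond=None)[0]
    print(n,m.sum(),np.median(P[m][:,2]).round(4),'ring',np.median(P[a][:,2]).round(4),'tilt',f[:2].round(3))
g=cv2.cvtColor(c['pixels'],cv2.COLOR_RGB2GRAY)
print(g[143:166,278:301])
E
```

```text
L 133 0.0241 ring 0.0258 tilt [0.002 0.004]
S 39 0.0242 ring 0.0256 tilt [-0.023 -0.011]
M 76 0.024 ring 0.0258 tilt [-0.005 -0.022]
[[178 182 186 208 231 238 238 237 236 237 239 238 238 237 230 205 180 172
  158 122  82  67  83]
 [184 186 204 227 237 238 238 238 237 237 238 238 239 240 238 220 184 173
  174 158 124  82  68]
 [192 205 226 235 237 237 237 237 236 235 233 234 235 237 237 230 207 182
  173 173 156 121  81]
 [209 226 234 237 237 236 234 230 224 215 213 212 212 217 226 229 224 203
  181 173 171 158 123]
 [228 235 235 235 237 233 224 210 201 193 195 195 192 194 199 205 215 217
  200 180 173 172 156]
 [237 236 236 235 229 215 198 196 196 197 198 200 199 199 196 187 188 201
  212 201 181 174 170]
 [238 237 237 231 213 192 187 194 199 200 202 202 203 204 202 198 185 180
  199 216 204 181 173]
 [236 237 237 223 193 188 193 197 198 201 202 203 203 204 204 204 194 174
  172 208 223 205 181]
 [238 238 233 209 185 189 197 198 199 200 203 204 205 204 205 203 200 183
  159 185 227 229 200]
 [238 238 226 193 189 197 197 198 200 202 206 206 206 207 204 205 203 192
  164 165 219 236 21
[... 564 characters left out ...]
150 186 231 237 235]
 [235 236 236 225 190 161 171 193 202 202 203 207 210 211 207 200 184 151
  159 211 235 236 235]
 [236 236 236 235 221 183 157 168 187 191 194 200 203 203 195 181 160 161
  199 229 235 234 235]
 [234 235 235 236 234 217 181 158 158 160 166 175 174 172 163 159 173 206
  229 234 234 233 233]
 [223 234 235 234 236 233 222 199 180 164 155 156 155 156 165 187 217 233
  234 233 233 232 233]
 [197 225 234 235 235 235 234 231 225 214 205 203 205 208 217 231 236 236
  234 233 232 233 232]
 [183 207 229 235 235 234 234 233 234 234 235 236 237 237 237 237 237 235
  234 233 232 231 232]
 [179 191 212 230 234 234 233 233 233 234 235 236 237 237 236 235 236 235
  234 233 231 231 231]]
```

All three pellets lie flat, with tops about 2 mm below the deck, so they are on the pocket bottoms.

```bash
python3 -c "
from cell import env
print(env.finish_job())"
```

```text
the job is handed in; nothing more can be done
None
```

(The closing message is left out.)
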